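# Click the next stone into the viewing box and hold its sprung lid at the mark

### The arm

A 6-joint arm with a two-finger parallel gripper is mounted at the origin on the work surface. World frame = base frame: x ahead of the robot, y to its left, z up, the work surface at z = 0. Lengths are in m, angles in rad, forces in N, time in s.
With the tool pointing down it reaches from about 0.375 to 0.975 m from the base axis. Payload 3.8 kg.
Tool frame: the origin (TCP) lies at the very end of the fingers, on their centre line; the grasp point (between the pads) lies bot.grasp_offset behind it (bot.grasp_offset is the distance from the TCP to the grasp point, in m); z points along the fingers, y is the line along which they close (so a half turn about z gives the same grasp; the last joint's range is limited). The gripper opens to 85 mm and grips with 20 to 120 N. Pads are 22 mm wide; open, the fingers measure 114 mm over their backs; the gripper's body (76 mm by 85 mm) begins 54 mm behind the grasp point. The pads swing forward as they close: fully open they stand 13 mm farther back than shut.
Start: joints at [1.243, 0.264, 1.604, -0, 1.274, -0.037], TCP at [0.194, 0.647, 0.231] pointing down, gripper open.
Joint ranges: [-2.63, 2.63], [-0.94, 2.18], [0.31, 2.57], [-1.31, 4.45], [0, 2.66], [-2.55, 2.55]. Speed limits (rad/s): [2.57, 2.57, 3.14, 3.14, 3.14, 3.14].

### API

Orientations are given as a rotation vector (axis times angle).
In Python, from station import status, vision, job, bot gives the robot as it stands.
- The arm moves only by the tool carry_out, never from a script. Its argument "deltas" is a list of rows, each an object of numbers: "dx", "dy", "dz": the shift along the tool's x, y, z in m; "ax", "ay", "az": the turn, a rotation vector about the tool's x, y, z in rad. A call has 1 to 12 rows; each row shifts and turns the commanded pose from where the row before left it, along the tool's axes as they then stand; what a row does not reach is not made up. A row lasts 1/12 s, in which the tool goes at most 41.7 mm and 7.16 degrees, less where a joint would pass 70% of its speed; a pose out of reach is approached as far as the arm can. A call with a gripper value outside its range is refused whole. "grip" is the finger opening in m, from 0 to 0.0854, set as the call begins (left out, the last holds). The fingers move at their own pace and stop on an object; the grip force is fixed at half the most. Time passes only in rows, so rows that do not move let the fingers close. It gives the time, the measured TCP pose, the force, the opening and the grip force at its end, in the units of the state.
- status.get_obs(): the state, without advancing time (a new reading comes with each control period).
- vision.camera(name): name is "scene" or "top" or "wrist"; returns a dict with "color" (420x560x3 uint8, red, green, blue), "z_map" (420x560 float32, m along the optical axis (not along the pixel's ray), 0 where there is no reading), "intrinsics" (3x3 intrinsics, pixels), "cam_to_world" (4x4, takes a point from camera to world coordinates); the wrist camera has in their place "T_tool_cam" (4x4, takes a point from camera to tool coordinates, whose origin is the TCP and whose axes are the flange's). Camera axes: x right, y up, looking along -z (the intrinsics and any distortion apply to the point x, -y, -z); pixel columns grow to the right and rows downward; lengths in m; the calibration is good to about 2 mm. The wrist camera is an equidistant fisheye: a pixel r from the principal point sees the ray r / f radians off the axis. A picture is of the moment at which its call begins: read the wrist's pose just before it.
- job.hand_in(): hands the job in; it is judged then, once.
Trained networks look in a picture, given as the dict that the camera call returned (one of the last four; its "shot" number tells which), for a name from the list of things; names that differ only in an ending like _2 or _b are one class to them, and where a whole thing is asked for, a point or a joint stands for the part that bears it (a point fixed in the world has none). Each returns a list of dicts, best first, with "conf" (0 to 1); they miss things now and then, are a little off and sometimes report something else, mostly with a low value. They report only what shows in the picture. A call takes as long as a camera call.
- vision.trace(picture, query): "region" (420x560 bool, what is visible of it) and "rect" ([centre column, centre row, width, height] in pixels, round what is visible of it).
- vision.pinpoint(picture, query): "position" ([row, column] in pixels: a listed point, or the origin of a listed thing).
The state is a dict: "time_s": time; "qpos": joint angles; "qd": joint speeds; "tau": joint torques, N m; "tool_pos": TCP position; "eef_rot": TCP orientation; "wrist_force": force on the tool from outside, world axes, zero at the start; "moment": the same for the moment, N m; "finger_gap": opening from 0.0 (shut) to 1.0 (fully open); "grip_force": force on a finger pad.
Only numpy, scipy, OpenCV 4.12 (cv2) and the standard library are available. Lean on these libraries where they do the work, as an engineer would, in place of code of your own. Each camera call takes 0.05 s, during which the arm holds its last target. There are 200 camera calls.

### The job

Turn the viewing box's round sample table by its knob exactly one click (60 degrees) clockwise as seen from above, without turning it further or the other way, so that the next stone goes into the box while the lid is still shut. Then raise the sprung lid by the bar on top of it until the lid lines up with the mark arm beside it, and finish while still holding the bar so that the lid stays there. Do not shift the mark arm, and leave the other things on the shelf where they are.

Things in the scene. Friction and masses are not known exactly. Their poses are not given: they have to be found in the camera images.
- viewer: Grey steel viewing box for stones, fixed, on a 220 x 345 mm base plate. Origin: on the shelf under the middle of the hood box (186 x 140 mm, top of shut lid at z = 94 mm). x points from its front (robot side) to the lid's hinge, y to the mark arm's side, z up. The round sample table's axis is at x = 0, y = -140 mm.
- sample_table (a joint): Angle of the sample table, rad: 0 at the present click, growing clockwise seen from above; next click at +1.047. Disc of 110 mm radius, top 32 mm above the shelf, with six stones 90 mm from the axis, tops under 60 mm. A sprung detent (about 0.12 N m to overcome) pulls it to the nearest click from up to 0.45 rad away; left alone it rests within 0.04 rad of a click.
- knob_grip (a point): Point on the sample table's axis at the height to grip its black bar knob, 101 mm above the shelf. The knob is 60 mm long, 14 mm wide, from 80 to 115 mm above the shelf, on a 13 mm spindle. The point turns with the table: its y runs along the knob's length (the viewer's y at joint value 0), z up.
- hood_lid (a joint): Angle of the lid, rad: 0 shut, growing as its front edge (nearest the robot) rises, up to 1.3. The lid is 190 x 146 x 4 mm and turns about point hood_hinge. A spring and its weight pull it shut: holding it takes about 6 N upward at the bar when shut, rising to about 12 N at 0.7 rad, so it falls shut if let go.
- hood_hinge (a point): Point on the lid's hinge line at mid width, 92 mm above the shelf, fixed to the box, x, y and z as the viewer's. The hinge line runs along its y.
- lid_bar (a point): Round steel bar, 10 mm thick, 84 mm long, on two 8 mm posts on the lid. Origin: its middle; y along the bar. Fixed to the lid and turns with it. With the lid shut it lies along the viewer's y, 170 mm in front of the hinge line (viewer -x) and 40 mm above it, its centre 38 mm above the lid's top face; the lid's front edge is 20 mm farther forward.
- lid_front (a point): Middle of the lid's front edge, 190 mm from the hinge line; moves with the lid, its x axis in the plane of the lid, pointing to the hinge.
- mark_arm (a joint): Angle of the mark arm, rad, on the scale of joint hood_lid: the lid is at the mark when both are equal. Slim steel arm 190 mm long, 10 mm high, held by friction beside the hood, 87 mm from its middle on the side away from the sample table, pivoted on the lid's hinge line. Set between 0.35 and 0.7; easily pushed out of place.
- mark_tip (a point): Tip of the mark arm, 190 mm from the hinge line; its x axis points along the arm to the hinge.
- desert_rose: Bystander: sandy desert rose crystal, about 65 mm across and 60 mm high. Origin under its middle.
- saucer: Bystander: green glass saucer of small garnets, 104 mm across, 18 mm high. Origin under its middle.
- block: Bystander: wooden display block 70 x 70 x 35 mm with a carnelian cabochon on it, 46 mm high in all. Origin under its middle.
- caliper: Bystander: steel digital caliper lying flat, 230 mm long along its y, 13 mm high. Origin under its middle.

How it is judged:
On the way:
1. the sample table rests at the next click clockwise, the lid still shut (value of joint sample_table between 0.927 and 1.167 rad and value of joint hood_lid below 0.08 rad), for 0.3 s.
At the end, for the whole second after the job is handed in: The sample table is within 0.12 rad of the next click (1.047 rad), the lid is within 0.08 rad (about 4.5 degrees) of the mark arm's angle and still (under 0.05 rad/s), and the fingers are holding the lid by its bar (over 1.5 N), through the last second (value of joint sample_table between 0.927 and 1.167 rad and angle between the x axis of lid_front and the x axis of mark_tip, either way round below 0.08 rad and velocity of joint hood_lid between -0.05 and 0.05 rad/s and contact force between the fingers and hood_lid above 1.5 N); the arm keeps its last pose, push and grip.
It fails at once if the sample table is turned well past the next click or the wrong way (value of joint sample_table above 1.57 rad or value of joint sample_table below -0.45 rad).
It fails at once if the mark arm is shifted (tip by more than 12 mm) (distance of mark_tip from where it was at the start of the episode above 0.012 m).
It fails at once if a bystander is shifted by more than 30 mm (distance of any of desert_rose, saucer, block, caliper from where it was at the start of the episode above 0.03 m).
It also fails if it takes over 48 s, if anything falls off the work surface, if the arm or the gripper's body presses on something with over 40 N, if the wrist force passes 120 N, or if a joint passes its speed limit or range.

## Working session

There is one attempt and no reset: what is moved stays moved. The work goes in short steps, Python scripts to look and compute and a tool call to move; the robot and the scene stay as the last step left them, time stands still between calls to the robot, and variables do not carry over. Pictures are saved under pics/ and viewed, at most 10 in all, crops included, and the job is handed in when it is done.

Besides the shell and the picture viewer there is one more tool, called by a JSON object that holds its "op" and its "data", one argument or row to a line. carry_out: Moves the arm, as the interface text tells. Its arguments: {"type":"object","properties":{"deltas":{"type":"array","items":{"type":"object","properties":{"dx":{"type":"number"},"dy":{"type":"number"},"dz":{"type":"number"},"ax":{"type":"number"},"ay":{"type":"number"},"az":{"type":"number"}}}},"grip":{"type":"number"}},"required":["deltas"]}

```bash
mkdir -p pics
cat > h.py <<'E'
import numpy as np, cv2
from scipy.spatial.transform import Rotation as R
from station import status, vision, job, bot
def world(p,r,c,z=None):
    K=p["intrinsics"];T=p["cam_to_world"]
    d=p["z_map"][int(round(r)),int(round(c))] if z is None else None
    ray=np.array([(c-K[0,2])/K[0,0],-(r-K[1,2])/K[1,1],-1.])
    if z is None: q=ray*d
    else:
        w=T[:3,:3]@ray; q=ray*((z-T[2,3])/w[2])
    return T[:3,:3]@q+T[:3,3]
def cloud(p):
    K=p["intrinsics"];T=p["cam_to_world"];d=p["z_map"]
    v,u=np.mgrid[:d.shape[0],:d.shape[1]]
    q=np.stack([(u-K[0,2])/K[0,0]*d,-(v-K[1,2])/K[1,1]*d,-d],-1)
    return q@T[:3,:3].T+T[:3,3]
def save(p,n): cv2.imwrite(f"pics/{n}.png",p["color"][:,:,::-1])
E
python3 - <<'E'
from h import *
np.set_printoptions(precision=4,suppress=True)
print(bot.grasp_offset,status.get_obs())
for n in("top","scene"):
    p=vision.camera(n);save(p,n)
    np.savez(f"{n}.npz",**{k:p[k] for k in("color","z_map","intrinsics","cam_to_world")})
    print(n,p["cam_to_world"][:3,3])
    for q in("viewer","knob_grip","lid_bar","lid_front","mark_tip","hood_hinge","desert_rose","saucer","block","caliper"):
        for x in vision.pinpoint(p,q)[:1]:
            r,c=x["position"];print(q,round(x["conf"],2),np.round([r,c],1),world(p,r,c))
E
cat > v.sh <<'E'
E
python3 -c "
import cv2,numpy as np
a=cv2.imread('pics/top.png');b=cv2.imread('pics/scene.png')
print(a.shape)"
```

```text
0.0187 {'time_s': 0.0, 'qpos': array([ 1.2431,  0.2648,  1.6054,  0.    ,  1.2737, -0.0369]), 'qd': array([-0.0008,  0.    , -0.0009, -0.0007, -0.0021,  0.0018]), 'tau': array([  0.0021, -51.5112, -36.7318,   0.0001,   0.0129,   0.    ]), 'tool_pos': array([0.1933, 0.646 , 0.23  ]), 'eef_rot': array([-0.4551, -3.108 ,  0.0034]), 'wrist_force': array([-0.373 ,  0.8047,  0.0524]), 'moment': array([-0.0166, -0.0138,  0.0061]), 'grip_force': 0.0, 'finger_gap': 1.0048292070866223}
top [ 0.3002 -0.0489  1.5679]
viewer 0.88 [229.  235.5] [0.561  0.1002 0.0971]
knob_grip 0.69 [243.6 198.4] [ 0.5328  0.2259 -0.0026]
lid_bar 0.87 [245.9 231.3] [0.5052 0.1075 0.1354]
lid_front 0.88 [253.3 228.1] [0.49   0.1217 0.0888]
mark_tip 0.46 [244.3 199.7] [ 0.5305  0.2217 -0.0022]
hood_hinge 0.68 [190.5 231.7] [0.7035 0.1241 0.0001]
desert_rose 0.61 [264.3 145.3] [0.4632 0.3748 0.0487]
saucer 0.73 [203.9 155.6] [0.6601 0.3649 0.0025]
block 0.83 [248.5 420.8] [ 0.5074 -0.4597  0.0426]
caliper 0.59 [239.6 376.2] [ 0.5402 -0.3303  0.0124]
scene [1.1743 0.6231 0.8718]
viewer 0.6 [254.9 323.3] [0.6487 0.1659 0.0951]
knob_grip 0.77 [201.9 290. ] [ 0.5887 -0.0245  0.1155]
lid_bar 0.76 [206.5 343.1] [0.5092 0.1023 0.1331]
lid_front 0.85 [212.4 350.4] [0.5101 0.1296 0.1304]
hood_hinge 0.8 [247.6 299.8] [0.6756 0.1082 0.0956]
desert_rose 0.84 [292.2 428.4] [0.5035 0.3911 0.0341]
saucer 0.89 [324.9 372.3] [0.6617 0.3481 0.0053]
block 0.79 [159.5 225. ] [ 0.5362 -0.4294  0.0282]
caliper 0.62 [179.3 237.6] [ 0.5623 -0.3213  0.0136]
(420, 560, 3)
```

View pics/top.png

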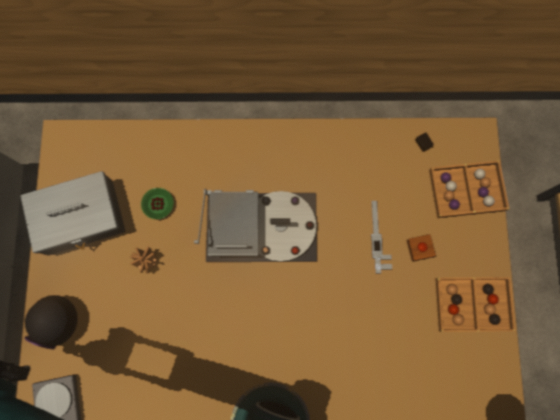

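View pics/scene.png

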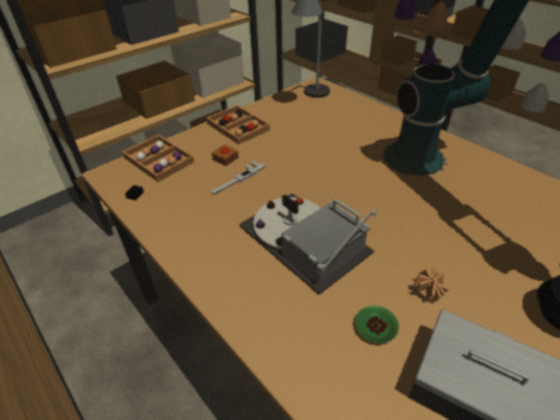

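Run:
```python
from h import *
np.set_printoptions(precision=4,suppress=True)
for n in("top","scene"):
    p=dict(np.load(n+".npz"));C=cloud(p).reshape(-1,3);C=C[p["z_map"].ravel()>0]
    def sel(zl,zh,xl,xh,yl,yh): return C[(C[:,2]>zl)&(C[:,2]<zh)&(C[:,0]>xl)&(C[:,0]<xh)&(C[:,1]>yl)&(C[:,1]<yh)]
    def rect(nm,P):
        if len(P)<4: print(nm,len(P));return
        print(n,nm,len(P),P.mean(0),cv2.minAreaRect(P[:,:2].astype(np.float32)))
    rect("lid",sel(.085,.103,.42,.75,.0,.25))
    rect("bar",sel(.12,.15,.42,.75,.0,.25))
    rect("knob",sel(.105,.125,.42,.75,-.2,.02))
    rect("disc",sel(.025,.037,.42,.75,-.25,.05))
    rect("mark",sel(.1,.25,.42,.75,.15,.26))
    P=sel(.1,.25,.42,.75,.15,.26);print(P[np.argsort(P[:,0])][::max(1,len(P)//15)])
```

```text
top lid 3028 [0.5832 0.1083 0.0941] ((0.5852744579315186, 0.11496101319789886), (0.20218048989772797, 0.1621745526790619), 0.03486719727516174)
top bar 157 [0.5257 0.1245 0.1351] ((0.5484654903411865, 0.1509937345981598), (0.1878487467765808, 0.06600075960159302), 45.32928466796875)
top knob 105 [ 0.5834 -0.033   0.1147] ((0.5833579301834106, -0.03317681699991226), (0.015189656987786293, 0.05587726831436157), 0.057604435831308365)
top disc 2706 [ 0.5814 -0.0439  0.0319] ((0.5846822261810303, -0.05216728895902634), (0.21846698224544525, 0.17960314452648163), 0.3012131154537201)
top mark 132 [0.5807 0.1881 0.1382] ((0.5915411710739136, 0.1736304759979248), (0.05343925952911377, 0.179927796125412), 87.31571960449219)
[[0.5012 0.1675 0.1018]
 [0.508  0.1513 0.1356]
 [0.5123 0.2    0.1849]
 [0.5165 0.1934 0.1755]
 [0.5277 0.1563 0.1021]
 [0.5375 0.1953 0.1682]
 [0.5468 0.1934 0.1642]
 [0.5607 0.169  0.1012]
 [0.5693 0.1934 0.1515]
 [0.5838 0.1933 0.1371]
 [0.5957 0.1967 0.1363]
 [0.6114 0.192  0.1322]
 [0.6274 0.1649 0.1   ]
 [0.6398 0.193  0.1129]
 [0.6571 0.1948 0.1044]
 [0.6686 0.1947 
[... 454 characters left out ...]
87.38959503173828)
scene disc 1426 [ 0.6032 -0.058   0.0329] ((0.5939486622810364, -0.060265153646469116), (0.22294765710830688, 0.15956167876720428), 17.887882232666016)
scene mark 244 [0.5802 0.1909 0.1395] ((0.5952189564704895, 0.17336183786392212), (0.05499269440770149, 0.17741091549396515), 87.26033782958984)
[[0.5054 0.1522 0.1297]
 [0.509  0.1502 0.116 ]
 [0.5131 0.2047 0.1738]
 [0.5182 0.1922 0.1787]
 [0.5325 0.1954 0.1729]
 [0.5448 0.1973 0.1649]
 [0.5577 0.1958 0.1619]
 [0.5715 0.1955 0.157 ]
 [0.5825 0.1935 0.1454]
 [0.5958 0.1932 0.1367]
 [0.6073 0.1942 0.1313]
 [0.6209 0.1946 0.1198]
 [0.6346 0.1943 0.1151]
 [0.646  0.1957 0.1065]
 [0.6605 0.1926 0.1076]
 [0.68   0.1948 0.1025]]
```

The top view shows the viewer nearly square to the world. The knob is near px (282,222) with its bar along y, the lid bar is near (232,246), and the mark arm runs along column ~202. The scene view shows the mark arm raised and the lid shut.

{"op": "carry_out", "data": {
  "deltas": [
    {"az": 0.1164},
    {"az": 0.1164},
    {"az": 0.1164},
    {"az": 0.1164},
    {"az": 0.1164},
    {"az": 0.1164},
    {"az": 0.1164},
    {"az": 0.1164},
    {"az": 0.1164},
    {"az": 0.1164},
    {"az": 0.1164}
  ],
  "grip": 0.05
}}

```text
$.deltas[0]: bad value
```

{"op": "carry_out", "data": {
  "deltas": [
    {"dx": -0.028,"dy": 0.0163,"dz": -0.001},
    {"dx": -0.028,"dy": 0.0163,"dz": -0.001},
    {"dx": -0.028,"dy": 0.0163,"dz": -0.001},
    {"dx": -0.028,"dy": 0.0163,"dz": -0.001},
    {"dx": -0.028,"dy": 0.0163,"dz": -0.001},
    {"dx": -0.028,"dy": 0.0163,"dz": -0.001},
    {"dx": -0.028,"dy": 0.0163,"dz": -0.001},
    {"dx": -0.028,"dy": 0.0163,"dz": -0.001},
    {"dx": -0.028,"dy": 0.0163,"dz": -0.001},
    {"dx": -0.028,"dy": 0.0163,"dz": -0.001},
    {"dx": -0.028,"dy": 0.0163,"dz": -0.001},
    {"dx": -0.028,"dy": 0.0163,"dz": -0.001}
  ]
}}

```text
$.deltas[0]: bad value
```

{"op": "carry_out", "data": {
  "deltas": [
    {"dx": -0.028,"dy": 0.0163},
    {"dx": -0.028,"dy": 0.0163},
    {"dx": -0.028,"dy": 0.0163},
    {"dx": -0.028,"dy": 0.0163},
    {"dx": -0.028,"dy": 0.0163},
    {"dx": -0.028,"dy": 0.0163},
    {"dx": -0.028,"dy": 0.0163},
    {"dx": -0.028,"dy": 0.0163},
    {"dx": -0.028,"dy": 0.0163},
    {"dx": -0.028,"dy": 0.0163},
    {"dx": -0.028,"dy": 0.0163},
    {"dx": -0.028,"dy": 0.0163}
  ]
}}

```text
$.deltas[0]: bad value
```

Run:
```python
from h import *
np.set_printoptions(precision=4,suppress=True)
for n in("top","scene"):
    p=dict(np.load(n+".npz"));C=cloud(p).reshape(-1,3);C=C[p["z_map"].ravel()>0]
    def sel(zl,zh,xl,xh,yl,yh): return C[(C[:,2]>zl)&(C[:,2]<zh)&(C[:,0]>xl)&(C[:,0]<xh)&(C[:,1]>yl)&(C[:,1]<yh)]
    P=sel(.1,.25,.49,.65,.185,.21); f=np.polyfit(P[:,0],P[:,2],1)
    print("mark",f,np.arctan(-f[0]),"x at .097:",(.097-f[1])/f[0],"yaw",np.polyfit(P[:,0],P[:,1],1),P[:,0].min(),P[:,2].max())
    B=sel(.12,.15,.45,.54,.04,.17);print("bar",np.median(B,0),B.min(0),B.max(0),"yaw",np.polyfit(B[:,1],B[:,0],1))
    L=sel(.085,.103,.42,.75,.04,.18);print("lid",L.min(0),L.max(0))
s=status.get_obs();print({k:s[k] for k in("time_s","tool_pos","eef_rot","finger_gap","qpos")})
T=R.from_rotvec(s["eef_rot"]).as_matrix();pos=s["tool_pos"]
p=vision.camera("wrist");save(p,"w1");M=p["T_tool_cam"];K=p["intrinsics"]
for q in("knob_grip","lid_bar"):
  for x in vision.pinpoint(p,q)[:1]:
    r,c=x["position"];d=np.array([c-K[0,2],-(r-K[1,2])]);rr=np.hypot(*d);th=rr/K[0,0]
    ray=np.array([*(d/rr*np.sin(th)),-np.cos(th)])
    w=T@M[:3,:3]@ray;o=T@M[:3,3]+pos
    for z in(.101,.132):print(q,x["conf"],r,c,o+w*(z-o[2])/w[2])
print([ (b,getattr(bot,b)) for b in dir(bot) if b[0]!="_"])
```

```text
mark [-0.4989  0.4349] 0.4627537455703837 x at .097: 0.6773702164116243 yaw [-0.0293  0.2115] 0.5075585164329656 0.18510979426952057
bar [0.5055 0.1082 0.1355] [0.5015 0.0626 0.124 ] [0.512  0.1546 0.1441] yaw [0.005  0.5057]
lid [0.4842 0.04   0.085 ] [0.6822 0.18   0.1029]
mark [-0.5187  0.4454] 0.47845627621973785 x at .097: 0.6716939813706456 yaw [-0.0282  0.2114] 0.5083833111337146 0.18416969493383206
bar [0.5087 0.1118 0.1359] [0.5002 0.0627 0.1207] [0.5124 0.1536 0.1419] yaw [0.0017 0.508 ]
lid [0.4808 0.0402 0.0851] [0.6829 0.18   0.1024]
{'time_s': 1.1, 'tool_pos': array([0.1936, 0.6467, 0.2313]), 'eef_rot': array([0.4552, 3.1084, 0.0001]), 'finger_gap': 0.9975522521880383, 'qpos': array([ 1.2431,  0.2639,  1.604 , -0.    ,  1.2737, -0.0369])}
[('IKError', <class 'station.IKError'>), ('grasp_offset', 0.0187)]
```

View pics/w1.png

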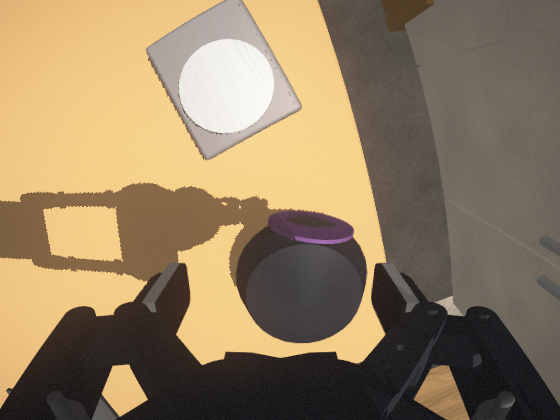

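The wrist view shows the arm still at its start over a dark vase at px (300,280). The calls were refused, probably because a row needs all six keys.

{"op": "carry_out", "data": {
  "deltas": [
    {"dx": 0,"dy": 0,"dz": -0.004,"ax": 0,"ay": 0,"az": 0.1164},
    {"dx": 0,"dy": 0,"dz": -0.004,"ax": 0,"ay": 0,"az": 0.1164},
    {"dx": 0,"dy": 0,"dz": -0.004,"ax": 0,"ay": 0,"az": 0.1164},
    {"dx": 0,"dy": 0,"dz": -0.004,"ax": 0,"ay": 0,"az": 0.1164},
    {"dx": 0,"dy": 0,"dz": -0.004,"ax": 0,"ay": 0,"az": 0.1164},
    {"dx": 0,"dy": 0,"dz": 0,"ax": 0,"ay": 0,"az": 0.1164},
    {"dx": 0,"dy": 0,"dz": 0,"ax": 0,"ay": 0,"az": 0.1164},
    {"dx": 0,"dy": 0,"dz": 0,"ax": 0,"ay": 0,"az": 0.1164},
    {"dx": 0,"dy": 0,"dz": 0,"ax": 0,"ay": 0,"az": 0.1164},
    {"dx": 0,"dy": 0,"dz": 0,"ax": 0,"ay": 0,"az": 0.1164},
    {"dx": 0,"dy": 0,"dz": 0,"ax": 0,"ay": 0,"az": 0.1164}
  ],
  "grip": 0.05
}}

```text
time_s: 2.17
tool_pos: [0.1935, 0.6466, 0.2513]
eef_rot: [2.228, 2.215, -0.0]
wrist_force: [1.3, 0.4, -0.0]
finger_gap: 0.588
grip_force: 0.0
```

{"op": "carry_out", "data": {
  "deltas": [
    {"dx": -0.028,"dy": 0.0163,"dz": 0,"ax": 0,"ay": 0,"az": 0},
    {"dx": -0.028,"dy": 0.0163,"dz": 0,"ax": 0,"ay": 0,"az": 0},
    {"dx": -0.028,"dy": 0.0163,"dz": 0,"ax": 0,"ay": 0,"az": 0},
    {"dx": -0.028,"dy": 0.0163,"dz": 0,"ax": 0,"ay": 0,"az": 0},
    {"dx": -0.028,"dy": 0.0163,"dz": 0,"ax": 0,"ay": 0,"az": 0},
    {"dx": -0.028,"dy": 0.0163,"dz": 0,"ax": 0,"ay": 0,"az": 0},
    {"dx": -0.028,"dy": 0.0163,"dz": 0,"ax": 0,"ay": 0,"az": 0},
    {"dx": -0.028,"dy": 0.0163,"dz": 0,"ax": 0,"ay": 0,"az": 0},
    {"dx": -0.028,"dy": 0.0163,"dz": 0,"ax": 0,"ay": 0,"az": 0},
    {"dx": -0.028,"dy": 0.0163,"dz": 0,"ax": 0,"ay": 0,"az": 0},
    {"dx": -0.028,"dy": 0.0163,"dz": 0,"ax": 0,"ay": 0,"az": 0},
    {"dx": -0.028,"dy": 0.0163,"dz": 0,"ax": 0,"ay": 0,"az": 0}
  ]
}}

```text
time_s: 3.17
tool_pos: [0.3895, 0.3092, 0.2516]
eef_rot: [2.222, 2.221, 0.001]
wrist_force: [0.5, -0.6, -0.3]
finger_gap: 0.585
grip_force: 0.0
```

{"op": "carry_out", "data": {
  "deltas": [
    {"dx": -0.0285,"dy": 0.0163,"dz": 0,"ax": 0,"ay": 0,"az": 0},
    {"dx": -0.0285,"dy": 0.0163,"dz": 0,"ax": 0,"ay": 0,"az": 0},
    {"dx": -0.0285,"dy": 0.0163,"dz": 0,"ax": 0,"ay": 0,"az": 0},
    {"dx": -0.0285,"dy": 0.0163,"dz": 0,"ax": 0,"ay": 0,"az": 0},
    {"dx": -0.0285,"dy": 0.0163,"dz": 0,"ax": 0,"ay": 0,"az": 0},
    {"dx": -0.0285,"dy": 0.0163,"dz": 0,"ax": 0,"ay": 0,"az": 0},
    {"dx": -0.0285,"dy": 0.0163,"dz": 0,"ax": 0,"ay": 0,"az": 0},
    {"dx": -0.0285,"dy": 0.0163,"dz": 0,"ax": 0,"ay": 0,"az": 0},
    {"dx": -0.0285,"dy": 0.0163,"dz": 0,"ax": 0,"ay": 0,"az": 0},
    {"dx": -0.0285,"dy": 0.0163,"dz": 0,"ax": 0,"ay": 0,"az": 0},
    {"dx": -0.0285,"dy": 0.0163,"dz": 0,"ax": 0,"ay": 0,"az": 0},
    {"dx": -0.0285,"dy": 0.0163,"dz": 0,"ax": 0,"ay": 0,"az": 0}
  ]
}}

```text
time_s: 4.17
tool_pos: [0.5851, -0.0331, 0.2515]
eef_rot: [2.222, 2.221, 0.001]
wrist_force: [1.6, -0.1, 0.6]
finger_gap: 0.587
grip_force: 0.0
```

```bash
cat >> h.py <<'E'
def wlook(name,qs):
    s=status.get_obs();T=R.from_rotvec(s["eef_rot"]).as_matrix();pos=s["tool_pos"]
    p=vision.camera("wrist");save(p,name);M=p["T_tool_cam"];K=p["intrinsics"]
    print(s["time_s"],pos,s["eef_rot"],s["qpos"])
    for q,z in qs:
      for x in vision.pinpoint(p,q)[:1]:
        r,c=x["position"];d=np.array([c-K[0,2],-(r-K[1,2])]);rr=np.hypot(*d);th=rr/K[0,0]
        ray=np.array([*(d/rr*np.sin(th)),-np.cos(th)])
        w=T@M[:3,:3]@ray;o=T@M[:3,3]+pos
        print(q,x["conf"],r,c,o+w*(z-o[2])/w[2])
E
python3 - <<'E'
from h import *
wlook("w2",[("knob_grip",.115),("knob_grip",.101),("lid_bar",.132)])
E
```

```text
4.1667 [ 0.58506886 -0.03309703  0.25146395] [2.22195211e+00 2.22054668e+00 5.64891008e-04] [-9.90761914e-02  8.41548920e-02  1.77586031e+00  1.10691243e-04
  1.28113954e+00 -9.84750608e-02]
knob_grip 0.83 195.7 280.8 [ 0.58509504 -0.02938517  0.115     ]
knob_grip 0.83 195.7 280.8 [ 0.58510853 -0.03280737  0.101     ]
lid_bar 0.78 40.5 184.4 [0.50648767 0.10683308 0.132     ]
```

View pics/w2.png

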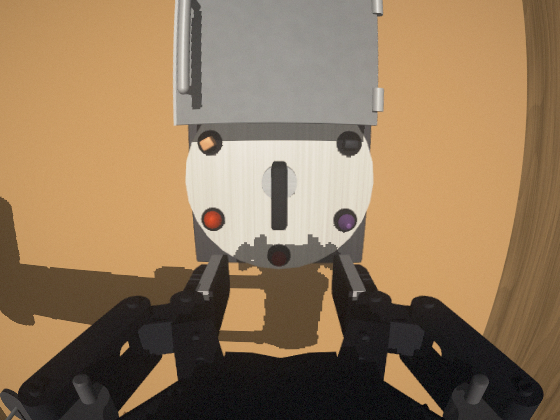

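The wrist view shows the knob at px (279,195), centred between the fingers and aligned with them. I'll go down.

{"op": "carry_out", "data": {
  "deltas": [
    {"dx": 0,"dy": 0,"dz": 0.03,"ax": 0,"ay": 0,"az": 0},
    {"dx": 0,"dy": 0,"dz": 0.03,"ax": 0,"ay": 0,"az": 0},
    {"dx": 0,"dy": 0,"dz": 0.03,"ax": 0,"ay": 0,"az": 0},
    {"dx": 0,"dy": 0,"dz": 0.02,"ax": 0,"ay": 0,"az": 0},
    {"dx": 0,"dy": 0,"dz": 0.02,"ax": 0,"ay": 0,"az": 0},
    {"dx": 0,"dy": 0,"dz": 0.02,"ax": 0,"ay": 0,"az": 0},
    {"dx": 0,"dy": 0,"dz": 0.018,"ax": 0,"ay": 0,"az": 0},
    {"dx": 0,"dy": 0,"dz": 0,"ax": 0,"ay": 0,"az": 0}
  ]
}}

```text
time_s: 5.03
tool_pos: [0.5803, -0.0296, 0.0791]
eef_rot: [-2.216, -2.218, 0.008]
wrist_force: [-0.5, 0.7, -1.2]
finger_gap: 0.586
grip_force: 0.0
```

{"op": "carry_out", "data": {
  "deltas": [
    {"dx": 0,"dy": 0,"dz": 0,"ax": 0,"ay": 0,"az": 0},
    {"dx": 0,"dy": 0,"dz": 0,"ax": 0,"ay": 0,"az": 0},
    {"dx": 0,"dy": 0,"dz": 0,"ax": 0,"ay": 0,"az": 0},
    {"dx": 0,"dy": 0,"dz": 0,"ax": 0,"ay": 0,"az": 0},
    {"dx": 0,"dy": 0,"dz": 0,"ax": 0,"ay": 0,"az": 0},
    {"dx": 0,"dy": 0,"dz": 0,"ax": 0,"ay": 0,"az": 0},
    {"dx": 0,"dy": 0,"dz": 0,"ax": 0,"ay": 0,"az": 0},
    {"dx": 0,"dy": 0,"dz": 0,"ax": 0,"ay": 0,"az": 0}
  ],
  "grip": 0.005
}}

```text
time_s: 5.7
tool_pos: [0.5836, -0.031, 0.0852]
eef_rot: [-2.221, -2.22, 0.001]
wrist_force: [-6.1, 1.4, 5.8]
finger_gap: 0.153
grip_force: 62.6
```

{"op": "carry_out", "data": {
  "deltas": [
    {"dx": 0,"dy": 0,"dz": 0,"ax": 0,"ay": 0,"az": 0.0952},
    {"dx": 0,"dy": 0,"dz": 0,"ax": 0,"ay": 0,"az": 0.0952},
    {"dx": 0,"dy": 0,"dz": 0,"ax": 0,"ay": 0,"az": 0.0952},
    {"dx": 0,"dy": 0,"dz": 0,"ax": 0,"ay": 0,"az": 0.0952},
    {"dx": 0,"dy": 0,"dz": 0,"ax": 0,"ay": 0,"az": 0.0952},
    {"dx": 0,"dy": 0,"dz": 0,"ax": 0,"ay": 0,"az": 0.0952},
    {"dx": 0,"dy": 0,"dz": 0,"ax": 0,"ay": 0,"az": 0.0952},
    {"dx": 0,"dy": 0,"dz": 0,"ax": 0,"ay": 0,"az": 0.0952},
    {"dx": 0,"dy": 0,"dz": 0,"ax": 0,"ay": 0,"az": 0.0952},
    {"dx": 0,"dy": 0,"dz": 0,"ax": 0,"ay": 0,"az": 0.0952},
    {"dx": 0,"dy": 0,"dz": 0,"ax": 0,"ay": 0,"az": 0.0952},
    {"dx": 0,"dy": 0,"dz": 0,"ax": 0,"ay": 0,"az": 0}
  ]
}}

```text
time_s: 6.7
tool_pos: [0.5849, -0.0318, 0.0852]
eef_rot: [3.035, 0.809, 0.002]
wrist_force: [-2.8, -1.4, 4.9]
finger_gap: 0.151
grip_force: 62.4
```

{"op": "carry_out", "data": {
  "deltas": [
    {"dx": 0,"dy": 0,"dz": 0,"ax": 0,"ay": 0,"az": 0},
    {"dx": 0,"dy": 0,"dz": 0,"ax": 0,"ay": 0,"az": 0},
    {"dx": 0,"dy": 0,"dz": 0,"ax": 0,"ay": 0,"az": 0},
    {"dx": 0,"dy": 0,"dz": 0,"ax": 0,"ay": 0,"az": 0},
    {"dx": 0,"dy": 0,"dz": 0,"ax": 0,"ay": 0,"az": 0}
  ]
}}

```text
time_s: 7.12
tool_pos: [0.5849, -0.0318, 0.0852]
eef_rot: [3.033, 0.817, 0.002]
wrist_force: [-4.2, -1.4, 6.3]
finger_gap: 0.154
grip_force: 62.8
```

Run:
```python
from h import *
s=status.get_obs();m=R.from_rotvec(s["eef_rot"]).as_matrix();print(s["moment"],s["tool_pos"],np.arctan2(m[1,1],m[0,1]))
```

```text
[-0.07643351  0.79597952 -0.00694641] [ 0.58492185 -0.03175884  0.08523754] -1.044486356365988
```

{"op": "carry_out", "data": {
  "deltas": [
    {"dx": 0,"dy": 0,"dz": 0,"ax": 0,"ay": 0,"az": 0},
    {"dx": 0,"dy": 0,"dz": 0,"ax": 0,"ay": 0,"az": 0},
    {"dx": 0,"dy": 0,"dz": 0,"ax": 0,"ay": 0,"az": 0},
    {"dx": 0,"dy": 0,"dz": 0,"ax": 0,"ay": 0,"az": 0},
    {"dx": 0,"dy": 0,"dz": 0,"ax": 0,"ay": 0,"az": 0}
  ],
  "grip": 0.035
}}

```text
time_s: 7.53
tool_pos: [0.5846, -0.0314, 0.0833]
eef_rot: [3.034, 0.813, 0.0]
wrist_force: [-0.3, -0.1, 0.5]
finger_gap: 0.411
grip_force: 0.0
```

{"op": "carry_out", "data": {
  "deltas": [
    {"dx": 0,"dy": 0,"dz": -0.02,"ax": 0,"ay": 0,"az": 0},
    {"dx": 0,"dy": 0,"dz": -0.025,"ax": 0,"ay": 0,"az": 0},
    {"dx": 0,"dy": 0,"dz": -0.03,"ax": 0,"ay": 0,"az": 0},
    {"dx": 0,"dy": 0,"dz": -0.03,"ax": 0,"ay": 0,"az": 0},
    {"dx": 0,"dy": 0,"dz": -0.03,"ax": 0,"ay": 0,"az": 0},
    {"dx": 0,"dy": 0,"dz": -0.02,"ax": 0,"ay": 0,"az": 0}
  ]
}}

```text
time_s: 8.03
tool_pos: [0.5857, -0.0315, 0.2418]
eef_rot: [3.033, 0.813, 0.006]
wrist_force: [0.4, 0.7, -0.2]
finger_gap: 0.408
grip_force: 0.0
```

{"op": "carry_out", "data": {
  "deltas": [
    {"dx": 0,"dy": 0,"dz": 0,"ax": 0,"ay": 0,"az": -0.1163},
    {"dx": 0,"dy": 0,"dz": 0,"ax": 0,"ay": 0,"az": -0.1163},
    {"dx": 0,"dy": 0,"dz": 0,"ax": 0,"ay": 0,"az": -0.1163},
    {"dx": 0,"dy": 0,"dz": 0,"ax": 0,"ay": 0,"az": -0.1163},
    {"dx": 0,"dy": 0,"dz": 0,"ax": 0,"ay": 0,"az": -0.1163},
    {"dx": 0,"dy": 0,"dz": 0,"ax": 0,"ay": 0,"az": -0.1163},
    {"dx": 0,"dy": 0,"dz": 0,"ax": 0,"ay": 0,"az": -0.1163},
    {"dx": 0,"dy": 0,"dz": 0,"ax": 0,"ay": 0,"az": -0.1163},
    {"dx": 0,"dy": 0,"dz": 0,"ax": 0,"ay": 0,"az": -0.1163},
    {"dx": 0,"dy": 0,"dz": 0,"ax": 0,"ay": 0,"az": 0}
  ]
}}

```text
time_s: 8.87
tool_pos: [0.5844, -0.0314, 0.238]
eef_rot: [-2.219, -2.224, 0.0]
wrist_force: [-0.9, -0.2, 0.4]
finger_gap: 0.407
grip_force: 0.0
```

Run:
```python
from h import *
wlook("w3",[("knob_grip",.101),("lid_bar",.132)])
```

```text
8.8667 [ 0.58440941 -0.03143168  0.23804584] [-2.21866292e+00 -2.22388015e+00  2.48341344e-04] [-9.63076491e-02  9.12305404e-02  1.79303387e+00  3.05427802e-05
  1.25761262e+00 -9.86658193e-02]
knob_grip 0.88 203.2 280.1 [ 0.58371548 -0.03475315  0.101     ]
lid_bar 0.73 37.6 180.3 [0.50589305 0.10761977 0.132     ]
```

View pics/w3.png

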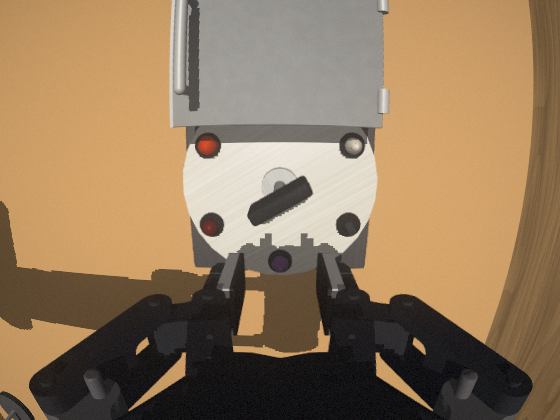

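The knob has turned 60° clockwise. The red stone moved from lower left to upper left, next to the hood, and the lid is shut. Now I'll move over the bar and check the camera's clearance from the mark arm.

{"op": "carry_out", "data": {
  "deltas": [
    {"dx": 0.02,"dy": -0.011,"dz": 0,"ax": 0,"ay": 0,"az": 0},
    {"dx": 0.02,"dy": -0.011,"dz": 0,"ax": 0,"ay": 0,"az": 0},
    {"dx": 0.02,"dy": -0.011,"dz": 0,"ax": 0,"ay": 0,"az": 0},
    {"dx": 0.02,"dy": -0.011,"dz": 0,"ax": 0,"ay": 0,"az": 0},
    {"dx": 0.02,"dy": -0.011,"dz": 0,"ax": 0,"ay": 0,"az": 0},
    {"dx": 0.02,"dy": -0.011,"dz": 0,"ax": 0,"ay": 0,"az": 0},
    {"dx": 0.019,"dy": -0.0115,"dz": 0,"ax": 0,"ay": 0,"az": 0},
    {"dx": 0,"dy": 0,"dz": 0,"ax": 0,"ay": 0,"az": 0}
  ],
  "grip": 0.05
}}

```text
time_s: 9.68
tool_pos: [0.5052, 0.1103, 0.2383]
eef_rot: [-2.221, -2.22, -0.001]
wrist_force: [-0.4, -0.1, -1.3]
finger_gap: 0.588
grip_force: 0.0
```

Run:
```python
from h import *
wlook("w4",[("lid_bar",.132),("mark_tip",.178)])
print(vision.camera("wrist")["T_tool_cam"][:3,3])
```

```text
9.6833 [0.50524232 0.1102795  0.23828732] [-2.22067192e+00 -2.21953093e+00 -6.73263767e-04] [ 1.65525676e-01 -4.08884066e-02  1.92786769e+00  1.88470559e-03
  1.25536517e+00  1.65454254e-01]
lid_bar 0.64 214.2 281.2 [0.505388   0.10626711 0.132     ]
mark_tip 0.59 92.1 281.1 [0.5053537  0.19854807 0.178     ]
[ 0.07209061 -0.00022519 -0.14323111]
```

View pics/w4.png

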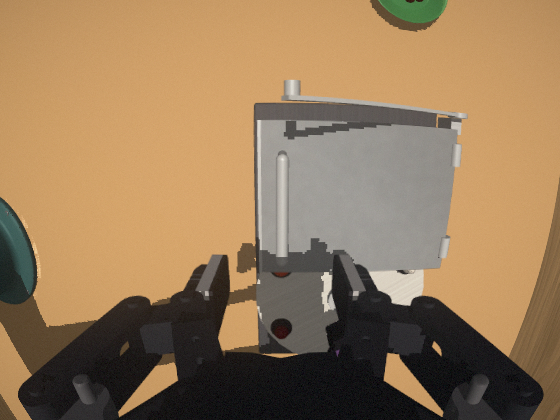

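The bar runs along px column 282, rows 155–255, between the fingers, and the mark arm is at the top and clear. I'll lower and grip.

{"op": "carry_out", "data": {
  "deltas": [
    {"dx": -0.004,"dy": 0.001,"dz": 0.025,"ax": 0,"ay": 0,"az": 0},
    {"dx": 0,"dy": 0,"dz": 0.025,"ax": 0,"ay": 0,"az": 0},
    {"dx": 0,"dy": 0,"dz": 0.025,"ax": 0,"ay": 0,"az": 0},
    {"dx": 0,"dy": 0,"dz": 0.02,"ax": 0,"ay": 0,"az": 0},
    {"dx": 0,"dy": 0,"dz": 0.015,"ax": 0,"ay": 0,"az": 0},
    {"dx": 0,"dy": 0,"dz": 0.013,"ax": 0,"ay": 0,"az": 0},
    {"dx": 0,"dy": 0,"dz": 0,"ax": 0,"ay": 0,"az": 0},
    {"dx": 0,"dy": 0,"dz": 0,"ax": 0,"ay": 0,"az": 0}
  ]
}}

```text
time_s: 10.55
tool_pos: [0.5078, 0.1026, 0.1145]
eef_rot: [-2.224, -2.218, 0.003]
wrist_force: [0.6, 0.6, 0.5]
finger_gap: 0.584
grip_force: 0.0
```

{"op": "carry_out", "data": {
  "deltas": [
    {"dx": 0,"dy": 0,"dz": 0,"ax": 0,"ay": 0,"az": 0},
    {"dx": 0,"dy": 0,"dz": 0,"ax": 0,"ay": 0,"az": 0},
    {"dx": 0,"dy": 0,"dz": 0,"ax": 0,"ay": 0,"az": 0},
    {"dx": 0,"dy": 0,"dz": 0,"ax": 0,"ay": 0,"az": 0},
    {"dx": 0,"dy": 0,"dz": 0,"ax": 0,"ay": 0,"az": 0},
    {"dx": 0,"dy": 0,"dz": 0,"ax": 0,"ay": 0,"az": 0},
    {"dx": 0,"dy": 0,"dz": 0,"ax": 0,"ay": 0,"az": 0},
    {"dx": 0,"dy": 0,"dz": 0,"ax": 0,"ay": 0,"az": 0}
  ],
  "grip": 0
}}

```text
time_s: 11.22
tool_pos: [0.5061, 0.1035, 0.1164]
eef_rot: [-2.221, -2.219, 0.005]
wrist_force: [-7.9, -0.5, 8.3]
finger_gap: 0.09
grip_force: 58.6
```

{"op": "carry_out", "data": {
  "deltas": [
    {"dx": 0,"dy": 0.001,"dz": -0.0068,"ax": 0.04,"ay": 0,"az": 0},
    {"dx": 0,"dy": 0.001,"dz": -0.0068,"ax": 0.04,"ay": 0,"az": 0},
    {"dx": 0,"dy": 0.001,"dz": -0.0068,"ax": 0.04,"ay": 0,"az": 0},
    {"dx": 0,"dy": 0.001,"dz": -0.0068,"ax": 0.04,"ay": 0,"az": 0},
    {"dx": 0,"dy": 0.001,"dz": -0.0068,"ax": 0.04,"ay": 0,"az": 0},
    {"dx": 0,"dy": 0.001,"dz": -0.0068,"ax": 0.04,"ay": 0,"az": 0},
    {"dx": 0,"dy": 0,"dz": 0,"ax": 0,"ay": 0,"az": 0},
    {"dx": 0,"dy": 0,"dz": 0,"ax": 0,"ay": 0,"az": 0}
  ]
}}

```text
time_s: 11.88
tool_pos: [0.5157, 0.1034, 0.1542]
eef_rot: [-2.092, -2.089, 0.26]
wrist_force: [-5.3, -0.0, -4.1]
finger_gap: 0.087
grip_force: 59.2
```

{"op": "carry_out", "data": {
  "deltas": [
    {"dx": 0,"dy": 0.001,"dz": -0.0068,"ax": 0.04,"ay": 0,"az": 0},
    {"dx": 0,"dy": 0.001,"dz": -0.0068,"ax": 0.04,"ay": 0,"az": 0},
    {"dx": 0,"dy": 0.001,"dz": -0.0068,"ax": 0.04,"ay": 0,"az": 0},
    {"dx": 0,"dy": 0.001,"dz": -0.0068,"ax": 0.04,"ay": 0,"az": 0},
    {"dx": 0,"dy": 0.001,"dz": -0.0068,"ax": 0.04,"ay": 0,"az": 0},
    {"dx": 0,"dy": 0.0008,"dz": -0.0051,"ax": 0.03,"ay": 0,"az": 0},
    {"dx": 0,"dy": 0,"dz": 0,"ax": 0,"ay": 0,"az": 0},
    {"dx": 0,"dy": 0,"dz": 0,"ax": 0,"ay": 0,"az": 0}
  ]
}}

```text
time_s: 12.55
tool_pos: [0.5343, 0.1034, 0.1894]
eef_rot: [-1.957, -1.955, 0.476]
wrist_force: [-6.7, -1.3, -3.6]
finger_gap: 0.096
grip_force: 60.0
```

Run:
```python
from h import *
np.set_printoptions(precision=4,suppress=True)
for n in("scene","top"):
    p=vision.camera(n);C=cloud(p)
    if n=="scene":
        cv2.imwrite("pics/end.png",cv2.resize(p["color"][150:300,220:420,::-1],(800,600)))
    for q in("hood_lid","mark_arm"):
        for x in vision.trace(p,q)[:1]:
            m=x["region"]&(p["z_map"]>0);P=C[m]
            if q=="mark_arm": P=P[(P[:,1]>.185)&(P[:,1]<.21)&(P[:,0]>.49)&(P[:,0]<.65)]
            else: P=P[(P[:,1]>.03)&(P[:,1]<.17)&(P[:,0]<.66)&(P[:,2]<.1+.6*(.676-P[:,0]))&(P[:,2]>.08+.3*(.676-P[:,0]))]
            if len(P)>5:
                f=np.polyfit(P[:,0],P[:,2],1);print(n,q,x["conf"],len(P),np.arctan(-f[0]),"z at .55",np.polyval(f,.55))
s=status.get_obs();print(s["time_s"],s["qd"],s["wrist_force"],s["grip_force"])
```

```text
scene hood_lid 0.78 2590 0.4554542906284961 z at .55 0.15669461290736225
scene mark_arm 0.56 179 0.4754246758556837 z at .55 0.16025831053015444
top hood_lid 0.81 479 0.44696228344234384 z at .55 0.15590059203961354
12.85 [-0.0008 -0.0001  0.0006  0.0011 -0.0014  0.0014] [-4.9373 -0.8279 -5.2005] 59.979427456855774
```

View pics/end.png

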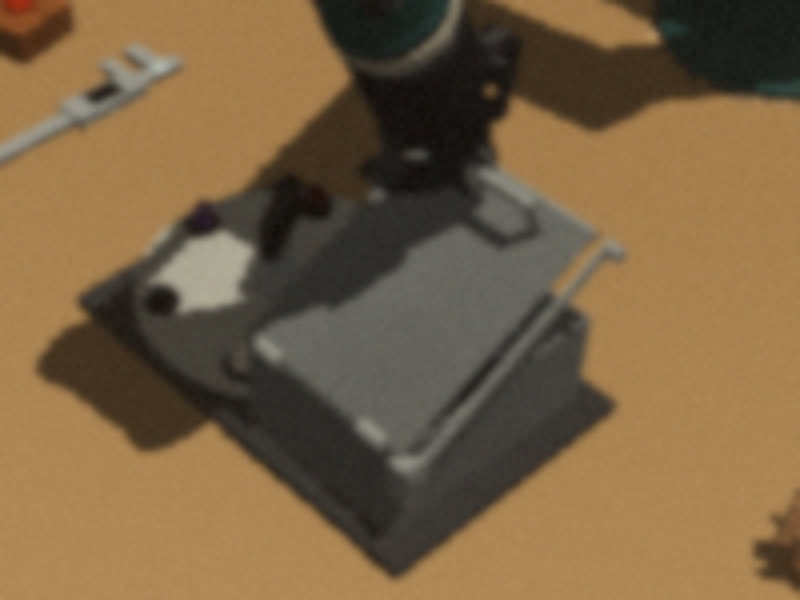

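The close-up shows the lid, held by its bar, level with the mark arm (tip at px (610,245)). They measure about 0.455 rad for the lid and 0.47 rad for the arm, within tolerance, so I'm handing in.

```bash
python3 -c "
from station import job;print(job.hand_in())"
```

```text
the job is handed in; nothing more can be done
None
```

I turned the sample table one click clockwise with the lid shut, then raised the lid to the mark (about 0.455 rad against 0.47) and handed the job in still gripping the bar, at about 13 s; no verdict came back.

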